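Pack the returned bottles so that the crate will stack

ROBOT

A 7-joint arm with a two-finger parallel gripper is mounted at the origin on the work surface. World frame = base frame: x ahead of the robot, y to its left, z up, the work surface at z = 0. Lengths are in m, angles in rad, forces in N, time in s.
With the tool pointing down it reaches from about 0.425 to 1.025 m from the base axis. Payload 9.4 kg.
Tool frame: the origin (TCP) lies at the very end of the fingers, on their centre line; the grasp point (between the pads) lies 19 mm behind it; z points along the fingers, y is the line along which they close (so a half turn about z gives the same grasp; the last joint's range is limited). The gripper opens to 93 mm and grips with 3 to 60 N. Pads are 15 mm wide; open, the fingers measure 128 mm over their backs; the gripper's body (75 mm by 188 mm) begins 65 mm behind the grasp point.
Start: joints at [1.028, 0.599, -0.003, 1.599, 0.002, 0.943, -0.08], TCP at [0.326, -0.648, 0.219] pointing down, gripper open.
Joint ranges: [-2.57, 2.57], [-0.35, 1.97], [-1.29, 1.29], [0.11, 2.56], [-1.05, 4.19], [0.11, 1.86], [-2.63, 2.63]. Speed limits (rad/s): [2.22, 2.22, 3.01, 3.01, 3.14, 3.14, 3.14].

INTERFACE

Orientations are given as [roll, pitch, yaw] about the fixed x, y, z axes, in that order (R = Rz(yaw) Ry(pitch) Rx(roll)).
In Python, from workcell import r gives the robot as it stands. Calls block until the motion is done:
- r.move_to(position, orientation): joint-space move of the TCP to a pose.
- r.servo_line(position, ori=None, rate=0.15, guard=None): straight line of the TCP; ori=None keeps the orientation; rate is the mean speed in m/s. With guard (N) it stops when the force on the tool has changed by that much, and returns True; else False.
- r.movej(angles): joint-space move.
- r.gripper_to(opening, squeeze=None): opening from 0.0 (shut) to 1.0 (fully open); squeeze is the grip in N (None keeps the last); returns when the fingers have stopped.
- r.dwell(seconds).
- r.inverse_kinematics(position, orientation): joint angles nearest the present ones, or None.
- r.snapshot(name): name is "side" or "top"; returns (picture, depth): 384x512x3 uint8, blue, green, red; 384x512 float32, m along the optical axis (not along the pixel's ray), 0 where there is no reading.
- r.camera_params(name): a dict with "fx", "fy", "cx", "cy" (pixels), "dist" ([k1, k2, p1, p2, k3] as OpenCV has them; the pictures are not rectified), "camera_from_world" (4x4, takes a point from world to camera coordinates). Camera axes: x right, y down, z forward; pixel columns grow to the right and rows downward; lengths in m; the calibration is good to about 2 mm. A picture is of the moment at which its call begins. camera_params takes no time and is no camera call.
A pose or a line that the arm cannot do raises r.Unreachable and nothing moves.
- r.finish_job(): hands the job in; it is judged then, once.
Readings, each from a call of its own:
- r.read_clock(): time.
- r.read_joints(): joint angles.
- r.read_qvel(): joint speeds.
- r.read_joint_efforts(): joint torques, N m.
- r.read_tcp_pos(): TCP position.
- r.read_ee_rot(): TCP orientation.
- r.read_contact_force(): force on the tool from outside, world axes, zero at the start.
- r.read_torque(): the same for the moment, N m.
- r.read_gripper_width(): opening from 0.0 (shut) to 1.0 (fully open).
- r.read_grip_force(): force on a finger pad.
Only numpy, scipy, OpenCV 4.12 (cv2) and the standard library are available. Lean on these libraries where they do the work, as an engineer would, in place of code of your own. Each camera call takes 0.05 s, during which the arm holds its last target. There are 200 camera calls.

TASK

Make this crate ready for stacking: take out the long-neck bottle, which is too tall for it, and stand it on the hatch turntable with the other long-neck that stays there, let every stubby bottle from the turntable down into an empty cell without dropping it, and push the two wedged bottles fully down, so that nothing stands above the rim. Then check it by touch: run the open hand low along the middle of the crate, a fingertip over each row and about a centimetre above the rim, from its right-hand end to its left-hand end as seen from the robot. Leave the other things on the counter alone.

Things in the scene. Friction and masses are not known exactly. Their poses are not given: they have to be found in the camera images.
- crate: Blue open-work bottle crate, fixed, 172 (x) by 332 (y) mm, 148 mm high; walls 6 mm, floor 8 mm. Origin: centre of underside, z up; turned up to 15 degrees. Two rows of four cells: centres at x = -40, 40 and y = -120, -40, 40, 120 mm. Cell walls (4 mm) reach only 70 mm above the counter; above them it is one open space. +y is its left-hand end as the robot sees it, -y its right-hand end.
- rim (a point): Centre of the crate's open top, at rim height (148 mm above the counter); its axes are those of the crate.
- wedged_a (a joint): Stubby bottle like the others, stuck in the crate cell at x = -40, y = 40 mm: it cannot be lifted out, only pushed down. Value (m): how far it stands above its home position; 0 fully down (mouth 5 mm below the rim), up to 0.035. It slides straight down under 6 to 10 N on its mouth (27 mm wide, firm), stays where it is left, and stops hard when home.
- wedged_a_top (a point): Middle of the mouth of the wedged bottle wedged_a.
- wedged_b (a joint): Stubby bottle like the others, stuck in the crate cell at x = 40, y = -40 mm: it cannot be lifted out, only pushed down. Value (m): how far it stands above its home position; 0 fully down (mouth 5 mm below the rim), up to 0.035. It slides straight down under 6 to 10 N on its mouth (27 mm wide, firm), stays where it is left, and stops hard when home.
- wedged_b_top (a point): Middle of the mouth of the wedged bottle wedged_b.
- seated: Stubby bottle, loose, that already stands properly in a cell of the crate (at y = 120 mm of the crate, in either row). Same shape as stubby0.
- long_a: Long-neck glass bottle that has been put into the crate by mistake (at y = 120 mm of the crate, in either row): 175 mm tall, 0.25 kg, straight body 60 mm in diameter up to 88 mm, then a shoulder, and a round neck 28 mm in diameter from 112 mm up to the mouth. Origin: centre of its foot, z up. In a cell it stands 35 mm above the rim.
- long_b: Another long-neck bottle of the same shape and size, standing on the turntable.
- turntable_top (a point): Centre of the top face of the hatch turntable: a steel disc with a rubber face, 30 mm above the counter, ringed by a thin steel rail 326 mm wide inside that stands 20 mm above the face. It turns about this point on a free bearing with hardly any friction: a push on it or on a bottle sets it spinning, and it may run on for a few seconds.
- stubby0: Stubby glass bottle standing on the turntable: 135 mm tall, 0.22 kg, bottom-heavy, straight body 60 mm in diameter up to 74 mm, then a shoulder, and a round neck 28 mm in diameter from 98 mm up to the mouth. Origin: centre of its foot, z up. Standing in a cell its mouth is 5 mm below the rim. May be absent.
- stubby1: Stubby glass bottle standing on the turntable: 135 mm tall, 0.22 kg, bottom-heavy, straight body 60 mm in diameter up to 74 mm, then a shoulder, and a round neck 28 mm in diameter from 98 mm up to the mouth. Origin: centre of its foot, z up. Standing in a cell its mouth is 5 mm below the rim. May be absent.
- stubby2: Stubby glass bottle standing on the turntable: 135 mm tall, 0.22 kg, bottom-heavy, straight body 60 mm in diameter up to 74 mm, then a shoulder, and a round neck 28 mm in diameter from 98 mm up to the mouth. Origin: centre of its foot, z up. Standing in a cell its mouth is 5 mm below the rim. May be absent.
- stubby3: Stubby glass bottle standing on the turntable: 135 mm tall, 0.22 kg, bottom-heavy, straight body 60 mm in diameter up to 74 mm, then a shoulder, and a round neck 28 mm in diameter from 98 mm up to the mouth. Origin: centre of its foot, z up. Standing in a cell its mouth is 5 mm below the rim. May be absent.
- stubby4: Stubby glass bottle standing on the turntable: 135 mm tall, 0.22 kg, bottom-heavy, straight body 60 mm in diameter up to 74 mm, then a shoulder, and a round neck 28 mm in diameter from 98 mm up to the mouth. Origin: centre of its foot, z up. Standing in a cell its mouth is 5 mm below the rim. May be absent.
- mug: White mug, 76 mm wide, 85 mm tall, a bystander at the back.
- jam_jar: Jam jar, 68 mm wide, 85 mm tall, a bystander at the back.
- rubber_stamp: Rubber hand stamp, 82 mm tall, a bystander at the robot's front left.
- cap_tin: Open tin of crown caps, 100 mm wide, 60 mm tall, a bystander at the right.

How it is judged:
By the outcome, as a careful person would: the job done as asked, in the order asked, and still so for the second after the job is handed in, with the robot touching nothing.
Of stubby0, stubby1, stubby2, stubby3, stubby4 only 3 to 5 are there at a start; the rules pass over those that are not, and their reading is None.
At some moment in a run one of stubby0, stubby1, stubby2, stubby3, stubby4 may be knocked a few centimetres aside while the robot is not near it.
It also fails if it takes over 210 s, if anything falls off the work surface, if the arm or the gripper's body presses on something with over 40 N, if the wrist force passes 120 N, or if a joint passes its speed limit or range.

## Working session

There is one attempt and no reset: what is moved stays moved. The work goes in short steps, each a Python script; the robot and the scene stay as the last script left them, time stands still between calls to the robot, and variables do not carry over. Pictures are saved under pics/ and viewed, at most 14 in all, crops included, and the job is handed in when it is done.

```bash
mkdir -p pics; ls; cat > h.py <<'E'
import numpy as np, cv2
from workcell import r
def cam(n):
    p=r.camera_params(n); K=np.array([[p['fx'],0,p['cx']],[0,p['fy'],p['cy']],[0,0,1.]])
    return K,np.array(p['dist'],float),np.array(p['camera_from_world'])
def ray(n,uv):
    K,d,T=cam(n); u=cv2.undistortPoints(np.array(uv,float).reshape(-1,1,2),K,d).reshape(-1,2)
    return T,u
def plane(n,uv,z):
    T,u=ray(n,uv); R=T[:3,:3]; C=-R.T@T[:3,3]; D=np.c_[u,np.ones(len(u))]@R
    return C+D*((z-C[2])/D[:,2])[:,None]
def cloud(n,dep):
    h,w=dep.shape; g=np.stack(np.meshgrid(np.arange(w),np.arange(h)),-1).reshape(-1,2)
    T,u=ray(n,g); P=np.c_[u,np.ones(len(u))]*dep.reshape(-1,1)
    W=(P-T[:3,3])@T[:3,:3]; W[dep.ravel()==0]=np.nan
    return W.reshape(h,w,3)
def proj(n,X):
    K,d,T=cam(n); return cv2.projectPoints(np.array(X,float).reshape(-1,3),cv2.Rodrigues(T[:3,:3])[0],T[:3,3],K,d)[0].reshape(-1,2)
E
python3 - <<'E'
from h import *
for n in('top','side'):
    im,d=r.snapshot(n); cv2.imwrite(f'pics/{n}0.png',im); np.save(f'/tmp/{n}0.npy',d)
    K,di,T=cam(n); print(n,K[0,0],K[:2,2],di,(-T[:3,:3].T@T[:3,3]).round(3),T[2,:3].round(3),(d==0).mean())
print(r.read_ee_rot(),r.read_clock())
E
```

```text
pics
top 368.06767345246493 [260.04950229 190.06904593] [-0.01467841  0.          0.          0.          0.        ] [ 0.329 -0.073  1.169] [ 0.177  0.004 -0.984] 0.0040740966796875
side 410.4508826211056 [253.88009191 185.61961725] [0.0078682 0.        0.        0.        0.       ] [1.222 0.644 0.873] [-0.565 -0.569 -0.598] 0.004496256510416667
[-3.14020396e+00  1.28285083e-04  4.65911711e-01] 0.1
```

View pics/top0.png

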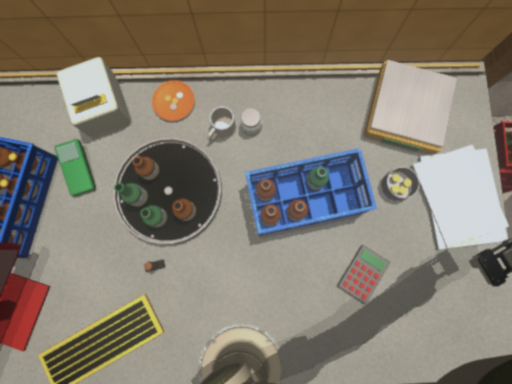

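View pics/side0.png

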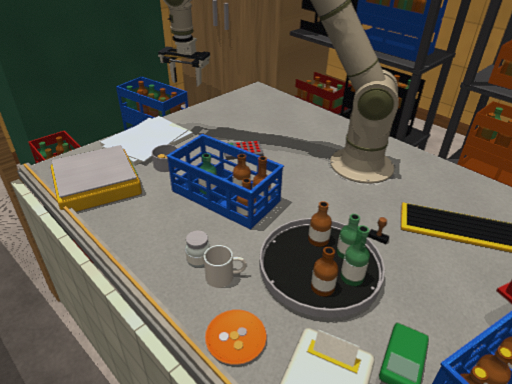

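The top picture shows the crate at about (310,192), with two bottles in its left end at (265,188) and (270,215). The wedged bottles are at (298,210) and (318,177). The turntable is at (168,190) with four bottles at (145,166), (132,194), (153,215) and (183,209). Next I'll get heights from the depth picture.

```bash
cat >> h.py <<'E'
def measure(crate=False):
    im,d=r.snapshot('top'); W=cloud('top',d); z=np.nan_to_num(W[...,2]); out={}
    hsv=cv2.cvtColor(im,cv2.COLOR_BGR2HSV)
    if crate:
        m=cv2.inRange(hsv,(100,120,60),(125,255,255))>0
        m&=(abs(z-.148)<.012)&(W[...,0]>.3)&(abs(W[...,1])<.5)
        n,l,s,c=cv2.connectedComponentsWithStats(m.astype(np.uint8)); k=1+s[1:,4].argmax()
        vs,us=np.where(m); P=plane('top',np.c_[us,vs],.148)
        out['crate']=cv2.minAreaRect((P[:,:2]*1000).astype(np.float32)); out['n']=len(us)
    return im,W,z,hsv,out
def mouths(W,z,hsv=None,sel=None,zmin=.12):
    """local height maxima above zmin: list of x,y,z,n using top plane rays"""
    m=(z>zmin)&(z<.25)&(W[...,0]>.3)&(abs(W[...,1])<.65)
    if sel is not None: m&=sel
    res=[]; m=m.copy()
    while m.sum()>8:
        v,u=np.unravel_index(np.where(m,z,0).argmax(),z.shape); zz=z[v,u]
        near=np.hypot(W[...,0]-W[v,u,0],W[...,1]-W[v,u,1])<.038
        top=m&near&(z>zz-.009); vs,us=np.where(top)
        zt=np.median(z[top]); uv,rad=cv2.minEnclosingCircle(np.c_[us,vs].astype(np.float32))
        P=plane('top',[uv,[us.mean(),vs.mean()]],zt)
        if top.sum()>12: res.append((*P[1].round(4),*(P[0,:2]).round(4),int(top.sum()),*np.array(uv).round(0)))
        m&=~near
    return res
E
python3 - <<'E'
from h import *
im,W,z,hsv,o=measure(True); print(o)
blue=cv2.dilate(cv2.inRange(hsv,(100,100,30),(128,255,255)),None)>0
for t in mouths(W,z,sel=~blue,zmin=.12): print([float(a) for a in t])
# turntable rail
c=plane('top',[[168,190]],.03)[0]; print('disc',c)
rim=(abs(z-.05)<.006)&(abs(np.hypot(W[...,0]-c[0],W[...,1]-c[1])-.163)<.03)
P=W[rim]; A=np.c_[2*P[:,:2],np.ones(len(P))]; s=np.linalg.lstsq(A,(P[:,:2]**2).sum(1),rcond=None)[0]; print(s[:2],np.sqrt(s[2]+s[0]**2+s[1]**2),len(P))
r.dwell(.5); 
E
```

```text
{'crate': ((507.92315673828125, -209.44354248046875), (179.02569580078125, 336.02410888671875), 10.966955184936523), 'n': 1181}
[0.3632, 0.6136, 0.2049, 0.3598, 0.6124, 19.0, 1.0, 248.0]
[0.5171, 0.3104, 0.2038, 0.5161, 0.3101, 68.0, 118.0, 188.0]
[0.449, -0.0981, 0.182, 0.449, -0.0981, 78.0, 271.0, 211.0]
[0.7835, 0.4432, 0.1745, 0.7826, 0.4428, 33.0, 82.0, 100.0]
[0.5553, -0.2417, 0.1706, 0.5555, -0.2423, 65.0, 322.0, 172.0]
[0.4514, 0.2477, 0.1638, 0.4513, 0.2475, 76.0, 146.0, 213.0]
[0.4696, 0.159, 0.1637, 0.4692, 0.1583, 79.0, 178.0, 206.0]
[0.5998, 0.2766, 0.1636, 0.5997, 0.2762, 72.0, 137.0, 161.0]
[0.4622, -0.1791, 0.1578, 0.4621, -0.1793, 77.0, 300.0, 206.0]
[0.5283, -0.0864, 0.1417, 0.5278, -0.0861, 74.0, 266.0, 185.0]
[0.626, 0.6449, 0.1404, 0.6269, 0.648, 33.0, 14.0, 157.0]
[0.8653, 0.4568, 0.1286, 0.8645, 0.4565, 382.0, 86.0, 81.0]
[0.9121, 0.4323, 0.1284, 0.9039, 0.4317, 218.0, 95.0, 69.0]
[0.8779, 0.5196, 0.1282, 0.8753, 0.5183, 255.0, 66.0, 78.0]
[0.7611, 0.4895, 0.128, 0.7662, 0.4837, 161.0, 75.0, 112.0]
[0.8485, 0.4061, 0.1282, 0.8421, 0.404, 160.0, 103.0, 88.0]
[0.8217, 0.4705, 0.1285, 0.8262, 0.4636, 114.0, 83.0, 93.0]
[0.9115, 0.4841, 0.1279, 0.9144, 0.4799, 109.0, 80.0, 66.0]
[0.8251, 0.5068, 0.128, 0.8285, 0.5021, 154.0, 71.0, 93.0]
[0.7986, 0.5113, 0.1267, 0.7988, 0.5096, 14.0, 68.0, 102.0]
[0.782, 0.368, 0.1242, 0.7769, 0.3837, 25.0, 109.0, 108.0]
disc [0.53925484 0.22151725 0.03      ]
[0.53780121 0.22023967] 0.1644298761580875 565
```

```bash
cat >> h.py <<'E'
C=np.array([.5085,-.2098]); CY=np.radians(11.05); TT=np.array([.538,.2203])
def cell(x,y):
    c,s=np.cos(CY),np.sin(CY); return C+[c*x-s*y,s*x+c*y]
def ori(p,z,phi):
    """tool-down orientation with closing line at angle phi, the half-turn that suits joint 7"""
    best=None
    for k in(-2,-1,0,1):
        y=phi-np.pi/2+k*np.pi
        q=r.inverse_kinematics([*p,z],[np.pi,0,y])
        if q is not None and (best is None or abs(q[6])<abs(best[0])-1e-3): best=(q[6],[np.pi,0,y])
    if best is None: raise RuntimeError('no ik %s'%p)
    return best[1]
def go(p,z,o): r.move_to([*p,z],o)
def table():
    """bottles on the turntable, once it is still: x,y,z"""
    old=None
    for i in range(25):
        im,W,z,hsv,_=measure()
        sel=np.hypot(W[...,0]-TT[0],W[...,1]-TT[1])<.17
        b=np.array([t[:3] for t in mouths(W,z,sel=sel)])
        if old is not None and len(old)==len(b) and all(np.linalg.norm(old[:,:2]-q[:2],axis=1).min()<.0015 for q in b): return b
        old=b; r.dwell(.3)
    print('turntable still moving'); return b
def pick(p,base,h,phi,lift,op=.52):
    o=ori(p,base+h,phi); r.gripper_to(op); go(p,base+h+.08,o)
    r.servo_line([*p,base+h],rate=.12); r.gripper_to(0,25)
    print('grip',r.read_gripper_width(),r.read_grip_force(),r.read_clock())
    r.servo_line([*p,lift],rate=.15); print('lifted',r.read_gripper_width(),r.read_grip_force())
def place(p,base,h,phi,lift,op=.5):
    o=ori(p,base+h,phi); go(p,lift,o); 
    r.servo_line([*p,base+h+.006],rate=.12); r.dwell(.3)
    hit=r.servo_line([*p,base+h-.004],rate=.015,guard=2.5)
    print('down',hit,r.read_tcp_pos()[2]-base-h,r.read_contact_force())
    r.gripper_to(op); r.servo_line([*p,base+h+.09],rate=.15); print('t',r.read_clock())
E
python3 - <<'E'
from h import *
p=np.array([.4485,-.0983]); r.servo_line([.326,-.648,.33])
pick(p,.008,.130,CY+np.pi/4,.345)
b=table(); print(b)
np.save('/tmp/b.npy',b)
im,d=r.snapshot('side'); cv2.imwrite('pics/s1.png',im)
# free spot farthest from others
g=[TT+rr*np.array([np.cos(a),np.sin(a)]) for rr in(.07,.08,.09,.1) for a in np.arange(0,6.28,.1)]
g=max(g,key=lambda q:min(np.linalg.norm(b[:,:2]-q,axis=1))-.3*np.linalg.norm(q-TT)); print(g,min(np.linalg.norm(b[:,:2]-g,axis=1)))
np.save('/tmp/g.npy',g)
E
```

```text
grip 0.29456319038272427 24.99797523021698 5.7833
lifted 0.2935324567072201 24.995191991329193
[[0.5165 0.3105 0.2037]
 [0.4513 0.2475 0.1638]
 [0.4698 0.1589 0.1637]
 [0.5993 0.2762 0.1635]]
[0.60146929 0.14302355] 0.13262301052483327
```

View pics/s1.png

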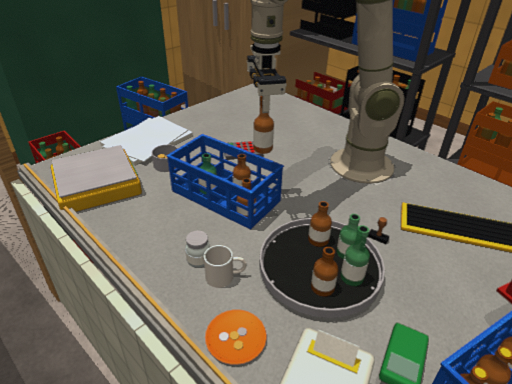

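The long-neck bottle hangs upright in the gripper at (262,130), and the turntable hasn't changed. I'll place it on the free spot.

```bash
python3 - <<'E'
from h import *
g=np.load('/tmp/g.npy'); v=g-TT
place(g,.03,.130,np.arctan2(v[1],v[0]),.345)
r.servo_line([*g,.33]); r.move_to([.5,-.2,.35],[np.pi,0,r.read_ee_rot()[2]])
b=table(); print(b,r.read_clock())
im,d=r.snapshot('side'); cv2.imwrite('pics/s2.png',im)
E
```

```text
down True 0.000209837809299257 [0.37904472 0.69747779 5.54995378]
t 12.575
[[0.5993 0.1401 0.2036]
 [0.5162 0.3098 0.2036]
 [0.4699 0.1588 0.1635]
 [0.5998 0.277  0.1638]
 [0.4513 0.2472 0.1637]] 15.7
```

View pics/s2.png

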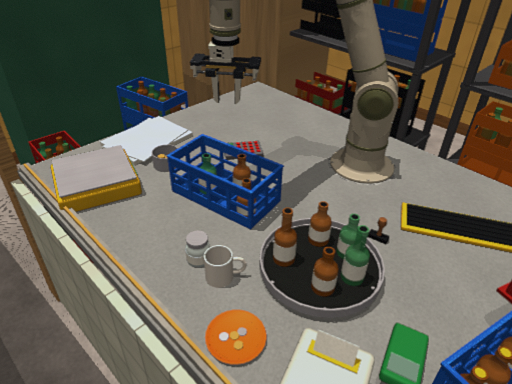

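The long-neck stands on the turntable at (285,240) and nothing else has moved. Now the stubbies.

```bash
cat >> h.py <<'E'
def stubby(xy):
    b=table(); s=b[abs(b[:,2]-.165)<.008]
    if len(s)==0: return False
    best=None
    for q in s[:,:2]:      # prefer radial closing; need finger room
        others=b[np.linalg.norm(b[:,:2]-q,axis=1)>.02][:,:2]
        a0=np.arctan2(*(q-TT)[::-1])
        for da in(0,.25,-.25,.5,-.5,.8,-.8,1.2,-1.2,1.57):
            u=np.array([np.cos(a0+da),np.sin(a0+da)])
            cl=min(np.linalg.norm(others-(q+k*u*.034),axis=1).min() for k in(1,-1))
            sc=min(cl,.055)-.01*abs(da)
            if best is None or sc>best[0]: best=(sc,q,a0+da,cl)
    _,q,phi,cl=best; print('take',q,np.degrees(phi),'room',cl)
    pick(q,.03,.105,phi,.345)
    w=r.read_gripper_width()
    if w<.2: print('MISSED'); return None
    c=cell(*xy); place(c,.008,.105,CY+np.pi/4,.30)
    r.servo_line([*c,.32]); return True
E
python3 - <<'E'
from h import *
print(stubby((-.04,-.12))); 
b=table(); print(b)
im,W,z,hsv,_=measure(); cv2.imwrite('pics/t3.png',cv2.resize(im[110:270,90:410],None,fx=2.2,fy=2.2))
E
```

```text
take [0.5997 0.2772] 42.682380028956764 room 0.08054729557951443
grip 0.29230082195951773 24.93850976228714 20.0167
lifted 0.28941961292906576 24.930047392845154
down True 0.00010990815921992081 [0.82845659 0.87454419 3.26762027]
t 27.5167
True
[[0.5993 0.1403 0.2033]
 [0.516  0.3098 0.2029]
 [0.4703 0.1586 0.1635]
 [0.4513 0.2474 0.1638]]
```

View pics/t3.png

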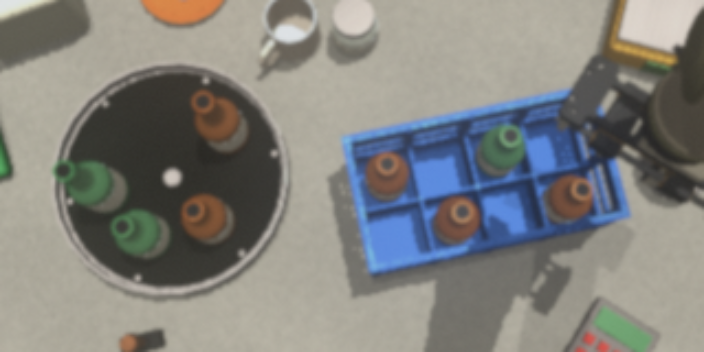

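The first stubby stands in the near right-hand cell, at (572,198) in the crop, and the rest is in place. Two more to go.

```bash
python3 - <<'E'
from h import *
for c in((.04,-.12),(-.04,-.04)):
    ok=stubby(c); print(ok)
    if not ok: break
r.move_to([.42,-.50,.35],[np.pi,0,r.read_ee_rot()[2]])
print(table(),r.read_clock())
im,W,z,hsv,_=measure(); cv2.imwrite('pics/t4.png',cv2.resize(im[110:270,90:410],None,fx=2.2,fy=2.2))
blue=cv2.dilate(cv2.inRange(hsv,(100,100,30),(128,255,255)),None)>0
sel=np.hypot(W[...,0]-C[0],W[...,1]-C[1])<.17
for t in mouths(W,z,sel=sel&~blue): print([float(a) for a in t[:3]])
print('a',cell(-.04,.04),'b',cell(.04,-.04))
E
```

```text
take [0.47   0.1585] -137.734699834185 room 0.07938344245219839
grip 0.29322503234443636 24.939772188663483 32.7083
lifted 0.28840528589900044 24.93186593055725
down True 8.832165911372425e-05 [0.51659631 2.52335673 5.15818338]
t 39.7667
True
take [0.4513 0.2474] 162.64221258844276 room 0.07934779667046417
grip 0.29878147464227345 24.999941289424896 44.7833
lifted 0.28926956024837724 24.996943473815918
down True 0.00025284269639024026 [ 0.67839572 -0.12267622  2.2322415 ]
t 51.9917
True
[[0.5163 0.3098 0.2035]
 [0.5992 0.1399 0.2036]] 54.3167
[0.5553, -0.2416, 0.1712]
[0.4623, -0.1791, 0.1579]
[0.5684, -0.3178, 0.1418]
[0.4723, -0.2571, 0.1421]
[0.5286, -0.0864, 0.1421]
[0.5012, -0.3375, 0.1423]
[0.5098, -0.3708, 0.1246]
a [ 0.46157497 -0.17820821] b [ 0.55542503 -0.24139179]
```

View pics/t4.png

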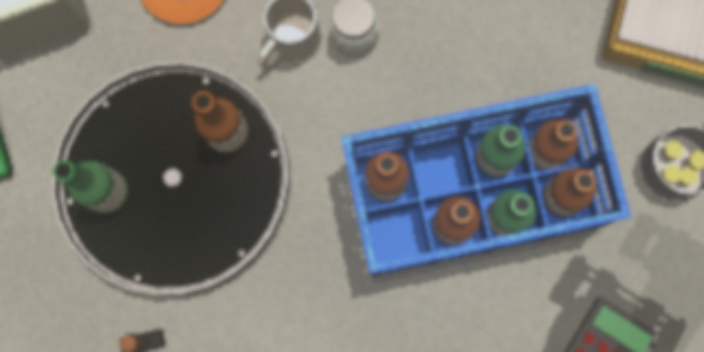

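All three stubbies are down with their mouths at 142 mm, and both long-necks are still on the turntable. Next I'll push the wedged bottles, at (462,212) and (509,138) in the crop.

```bash
python3 - <<'E'
from h import *
r.gripper_to(0,20)
for p,zt in(([.4619,-.1787],.158),([.5553,-.2415],.171)):
    o=ori(p,.15,CY); go(p,.22,o); r.servo_line([*p,zt+.012],rate=.1); r.dwell(.3)
    hit=r.servo_line([*p,.139],rate=.02,guard=22); print(hit,r.read_tcp_pos(),r.read_contact_force())
    r.servo_line([*p,.22],rate=.1)
r.gripper_to(.86)
o=ori(cell(0,-.2),.16,CY); go(cell(0,-.2),.22,o)
r.move_to([.42,-.50,.35],o)
im,W,z,hsv,_=measure()
blue=cv2.dilate(cv2.inRange(hsv,(100,100,30),(128,255,255)),None)>0
sel=np.hypot(W[...,0]-C[0],W[...,1]-C[1])<.17
for t in mouths(W,z,sel=sel&~blue): print([float(a) for a in t[:3]])
print(table(),r.read_clock())
E
```

```text
True [ 0.46194598 -0.17871989  0.14326697] [-1.58849586  0.17120958  9.12757095]
True [ 0.55538428 -0.24158053  0.14333859] [-0.90601682  0.90393442  7.75132666]
[0.4722, -0.257, 0.1421]
[0.5685, -0.318, 0.1414]
[0.4622, -0.1793, 0.1417]
[0.5557, -0.2423, 0.1415]
[0.5012, -0.3373, 0.1423]
[0.5281, -0.0864, 0.1422]
[[0.5993 0.1401 0.2037]
 [0.516  0.3094 0.2036]] 67.0167
```

Both hit the hard stop at 143 mm. Now the touch check.

```bash
python3 - <<'E'
from h import *
a,b=cell(0,-.19),cell(0,.19); o=ori(C,.158,CY)
go(a,.23,o); r.servo_line([*a,.158],rate=.1); r.dwell(.3)
hit=r.servo_line([*b,.158],rate=.1,guard=6); print('touch',hit,r.read_tcp_pos(),b,r.read_gripper_width())
p=r.read_tcp_pos(); r.servo_line([p[0],p[1],.30],rate=.15)
r.move_to([.42,-.50,.35],o); r.dwell(.5)
im,W,z,hsv,_=measure(); cv2.imwrite('pics/t5.png',im)
blue=cv2.dilate(cv2.inRange(hsv,(100,100,30),(128,255,255)),None)>0
sel=np.hypot(W[...,0]-C[0],W[...,1]-C[1])<.17
for t in mouths(W,z,sel=sel&~blue): print([float(a) for a in t[:3]])
print(table(),r.read_clock())
E
```

```text
touch False [ 0.47206141 -0.02349443  0.15795438] [ 0.47208354 -0.02332254] 0.8617882650832589
[0.5017, -0.3377, 0.1427]
[0.4725, -0.2574, 0.1421]
[0.5285, -0.0864, 0.1415]
[0.4621, -0.1792, 0.1421]
[0.5681, -0.3181, 0.1419]
[0.5559, -0.2423, 0.1422]
[0.5673, -0.3596, 0.1253]
[[0.5994 0.1401 0.2035]
 [0.5163 0.3098 0.2036]] 76.7667
```

View pics/t5.png

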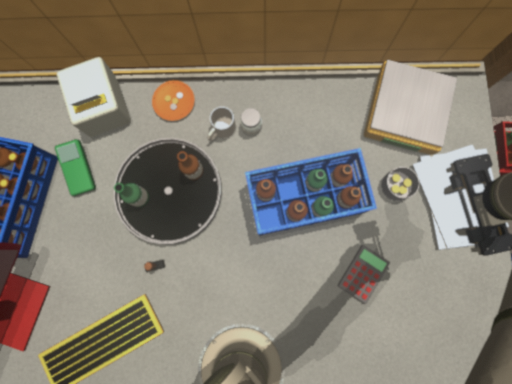

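The picture shows six bottles in the crate around (310,192), all below the rim. Both long-necks are on the turntable, at (130,193) and (187,163), and the other things on the counter haven't moved.

```bash
python3 -c "
from workcell import r
print(r.finish_job())"
```

```text
the job is handed in; nothing more can be done
None
```

The job is handed in at about 77 s: both long-necks are on the turntable, the three stubbies that were there are in cells, both wedged bottles are fully down, and the hand passed over the crate from right to left without touching anything.

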